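# Close and clip the biscuit box

### The job

Close the biscuit box airtight: fold its white lid fully down, then fold all three blue clips (front, left and right) down against the sides of the box until each has snapped under the rim and stays there when you let go. Do it where the box stands, without shoving it about, and leave the glass and the stack of cup lids near it as they are.

Things in the scene. Friction and masses are not known exactly. Their poses are not given: they have to be found in the camera images.
- biscuit_box: Clear plastic box full of biscuits, about 2 kg, loose on the worktop on rubber feet. Walls 123 x 163 mm outside; rim and lid 148 (x) x 188 (y) mm; total height closed 93 mm. Origin: centre of its underside, on the worktop. Its x axis points from the front (clip) side to the hinge side, away from the robot to within 0.3 rad; y to its left, z up.
- lid (a joint): White lid, 148 x 188 x 6 mm, hinged along the far edge of the box. Angle in rad: 0 shut flat on the rim, positive open (about 0.65 to 1.1 at the start: front edge raised). Stiff friction hinge: stays where it is left; 2 to 4 N at the front edge moves it.
- lid_front (a point): Middle of the lid's front edge, on its upper (outer) surface; 90.5 mm above the worktop when shut. A panel of the lid from 15 mm inside its edges stands 2.5 mm higher. Its axes are the lid's: x from front edge to hinge, y along the edge, z out of the upper surface.
- lid_hinge (a point): Middle of the lid's hinge line, 87 mm above the worktop, 76 mm behind the box's middle, 150 mm from the lid's front edge; the line runs along the box's y axis.
- clip_front (a joint): Blue clip flap, 56 mm wide along the edge, 34 mm long, 3 mm thick, hinged at the middle of the front edge (towards the robot) of the lid. Angle to the lid in rad: 0 straight out, positive folded down, 1.57 flat along the box's side. Springs part of the way back if let go too early; with the lid shut, its catch bar meets the rim's edge at 1.15, rides over it with 5 to 8 N near the free end, past 1.3 snaps under it and rests at 1.5.
- clip_front_hinge (a point): Middle of this clip's hinge line, on its mid-thickness; with the lid shut 76 mm from the box's middle and 87 mm above the worktop. The x axis points along the flap to its free end, z out of its outer face (up when straight out, outward when folded).
- clip_front_tip (a point): Middle of this clip's free end, 34 mm from its hinge line, on its mid-thickness; same axes. Folded down it lies 53 mm above the worktop, straight below the hinge line.
- clip_left (a joint): Blue clip flap, 56 mm wide along the edge, 34 mm long, 3 mm thick, hinged at the middle of the left edge (box +y) of the lid. Angle to the lid in rad: 0 straight out, positive folded down, 1.57 flat along the box's side. Springs part of the way back if let go too early; with the lid shut, its catch bar meets the rim's edge at 1.15, rides over it with 5 to 8 N near the free end, past 1.3 snaps under it and rests at 1.5.
- clip_left_hinge (a point): Middle of this clip's hinge line, on its mid-thickness; with the lid shut 96 mm from the box's middle and 87 mm above the worktop. The x axis points along the flap to its free end, z out of its outer face (up when straight out, outward when folded).
- clip_left_tip (a point): Middle of this clip's free end, 34 mm from its hinge line, on its mid-thickness; same axes. Folded down it lies 53 mm above the worktop, straight below the hinge line.
- clip_right (a joint): Blue clip flap, 56 mm wide along the edge, 34 mm long, 3 mm thick, hinged at the middle of the right edge (box -y) of the lid. Angle to the lid in rad: 0 straight out, positive folded down, 1.57 flat along the box's side. Springs part of the way back if let go too early; with the lid shut, its catch bar meets the rim's edge at 1.15, rides over it with 5 to 8 N near the free end, past 1.3 snaps under it and rests at 1.5.
- clip_right_hinge (a point): Middle of this clip's hinge line, on its mid-thickness; with the lid shut 96 mm from the box's middle and 87 mm above the worktop. The x axis points along the flap to its free end, z out of its outer face (up when straight out, outward when folded).
- clip_right_tip (a point): Middle of this clip's free end, 34 mm from its hinge line, on its mid-thickness; same axes. Folded down it lies 53 mm above the worktop, straight below the hinge line.
- cup_lids: Stack of black cup lids, 86 mm across, 39 mm tall, in front of the box to the right; leave it alone. Origin: centre of its underside.
- tip_glass: Empty glass, 81 mm across, 93 mm tall, in front of the box to the left; leave it alone. Origin: centre of its underside.

How it is judged:
On the way:
1. the lid is shut (value of joint lid below 0.03 rad), for 0.2 s.
At the end, for the whole second after the job is handed in: Lid shut (within 0.03 rad) and all three clips folded down and snapped (at least 1.4 rad of 1.57), staying so by themselves; the box upright within 5 cm of where it stood (value of joint lid below 0.03 rad and value of joint each of clip_front, clip_left, clip_right above 1.4 rad and angle between biscuit_box's own z axis and vertical below 0.05 rad and distance of biscuit_box from where it was at the start of the episode below 0.05 m and linear speed of biscuit_box below 0.02 m/s); the robot touches nothing.
It fails at once if the box is shoved more than 5 cm from where it stood (distance of biscuit_box from where it was at the start of the episode above 0.05 m).
It fails at once if the glass or the stack of cup lids is pushed more than 3 cm or knocked over (distance of any of cup_lids, tip_glass from where it was at the start of the episode above 0.03 m or angle between any of cup_lids, tip_glass's own z axis and vertical above 0.5 rad).
It also fails if it takes over 48 s, if anything falls off the work surface, if the arm or the gripper's body presses on something with over 40 N, if the wrist force passes 120 N, or if a joint passes its speed limit or range.

### The arm

A 6-joint arm with a two-finger parallel gripper is mounted at the origin on a cart in front of the work surface, level with it; the furniture and walls round the work are solid. World frame = base frame: x ahead of the robot, y to its left, z up, the work surface at z = 0. Lengths are in m, angles in rad, forces in N, time in s.
With the tool pointing down it reaches from about 0.25 to 0.725 m from the base axis. Payload 4 kg.
Tool frame: the origin (TCP) lies at the very end of the fingers, on their centre line; the grasp point (between the pads) lies 19 mm behind it; z points along the fingers, y is the line along which they close (so a half turn about z gives the same grasp; the last joint's range is limited). The gripper opens to 85 mm and grips with 20 to 120 N. Pads are 22 mm wide; open, the fingers measure 114 mm over their backs; the gripper's body (76 mm by 85 mm) begins 54 mm behind the grasp point. The pads swing forward as they close: fully open they stand 13 mm farther back than shut.
Start: joints at [1.256, 0.241, 0.005, 1.335, 0, 1.571], TCP at [0.155, 0.475, 0.231] pointing down, gripper open.
Joint ranges: [-2.72, 2.72], [-1.05, 1.87], [-1.09, 1.28], [-1.99, 2.15], [-1.42, 1.44], [-3.14, 3.14]. Speed limits (rad/s): [2.79, 2.79, 3.14, 3.14, 3.14, 3.14].

### API

Orientations are given as a 3x3 rotation matrix whose columns are the frame's x, y, z axes.
In Python, from rig import ctrl, grab_frame, camera_info, workorder gives the robot as it stands. The module is installed in compiled form; this text tells all that it offers.
- The arm moves only by the tool play_rows, never from a script. Its argument "steps" is a list of rows, each a list of 5 numbers: the shift along the tool's x, y, z in cm, then the turn about the tool's z in rad, then the opening, from 0 (shut) to 1 (fully open). In form: [[tx, ty, tz, spin, fingers], ...]. A call has 1 to 8 rows; each row is the pose to reach, as a shift and turn from the pose commanded when the call began, along the tool's axes at that moment; what a row does not reach only later rows make up. A row lasts 1/12 s, in which the tool goes at most 41.7 mm and 7.16 degrees, less where a joint would pass 70% of its speed; a pose out of reach is approached as far as the arm can. A call with a gripper value outside its range is refused whole. The fingers move at their own pace and stop on an object; the grip force is fixed at half the most. Time passes only in rows, so rows that repeat a pose let the fingers close. It gives the time, the measured TCP pose, the force, the opening and the grip force at its end, in the units of the state.
- ctrl.read_state(): the state, without advancing time (a new reading comes with each control period).
- grab_frame(name): name is "scene" or "side" or "wrist"; returns the picture (400x640x3 uint8, red, green, blue); there is no depth.
- camera_info(name): a dict with "mtx" (3x3 intrinsics, pixels), "extrinsics" (4x4, takes a point from world to camera coordinates). Camera axes: x right, y down, z forward; pixel columns grow to the right and rows downward; lengths in m; the calibration is good to about 2 mm. A picture is of the moment at which its call begins: read the wrist's pose just before it. camera_info takes no time and is no camera call; for the wrist camera it gives the pose at the moment of the call.
- workorder.close_job(): hands the job in; it is judged then, once.
The state is a dict: "t": time; "joint_pos": joint angles; "dq": joint speeds; "effort": joint torques, N m; "tcp_pos": TCP position; "eef_rot": TCP orientation; "contact_force": force on the tool from outside, world axes, zero at the start; "moment": the same for the moment, N m; "width": finger opening in m; "grip_force": force on a finger pad.
Only numpy, scipy, OpenCV 4.12 (cv2) and the standard library are available. Lean on these libraries where they do the work, as an engineer would, in place of code of your own. Each camera call takes 0.05 s, during which the arm holds its last target. There are 200 camera calls.

## Working session

There is one attempt and no reset: what is moved stays moved. The work goes in short steps, Python scripts to look and compute and a tool call to move; the robot and the scene stay as the last step left them, time stands still between calls to the robot, and variables do not carry over. Pictures are saved under pics/ and viewed, at most 10 in all, crops included, and the job is handed in when it is done.

Besides the shell and the picture viewer there is one more tool, called after "Call:" by a JSON object that holds its "api" and its "payload", one argument or row to a line. play_rows: Moves the arm, as the interface text tells. Its arguments: {"type":"object","properties":{"steps":{"type":"array"}},"required":["steps"]}

```bash
mkdir -p pics
python3 - <<'E'
from rig import ctrl,grab_frame,camera_info
import cv2,numpy as np
np.set_printoptions(precision=4,suppress=True)
for n in("scene","side"):
    f=grab_frame(n);cv2.imwrite(f"pics/{n}0.png",f[:,:,::-1]);c=camera_info(n);print(n,c["mtx"],c["extrinsics"])
s=ctrl.read_state();print(s)
E
```

```text
scene [[498.0526   0.     320.4125]
 [  0.     498.0526 194.3015]
 [  0.       0.       1.    ]] [[ 0.7829 -0.6219  0.0168 -0.3428]
 [-0.4008 -0.5248 -0.751   0.3421]
 [ 0.4759  0.5812 -0.6601  1.0907]
 [ 0.      0.      0.      1.    ]]
side [[366.695   0.    320.602]
 [  0.    366.695 203.446]
 [  0.      0.      1.   ]] [[ 0.9985  0.0507 -0.0223 -0.5455]
 [ 0.0032 -0.4543 -0.8909  0.1347]
 [-0.0553  0.8894 -0.4537  0.8004]
 [ 0.      0.      0.      1.    ]]
{'t': 0.1, 'joint_pos': array([1.256 , 0.2413, 0.0039, 1.3352, 0.    , 1.5708]), 'dq': array([ 0.0003, -0.    ,  0.0018, -0.0014, -0.0003,  0.0003]), 'effort': array([ -0.0001, -37.3139,  25.301 ,   0.0108,  -0.    ,   0.    ]), 'tcp_pos': array([0.1547, 0.4749, 0.2305]), 'eef_rot': array([[-0.9508,  0.3097, -0.0006],
       [ 0.3097,  0.9508, -0.0018],
       [ 0.    , -0.0019, -1.    ]]), 'contact_force': array([-0.1291, -0.6966,  0.8564]), 'moment': array([0.0202, 0.0395, 0.0119]), 'grip_force': 0.0, 'width': 0.08543625905972432}
```

View pics/scene0.png

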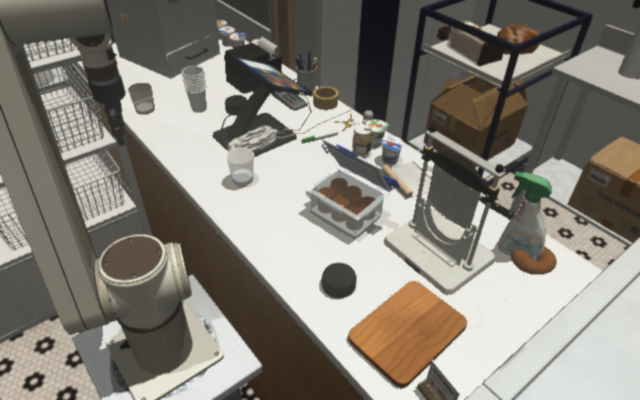

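View pics/side0.png

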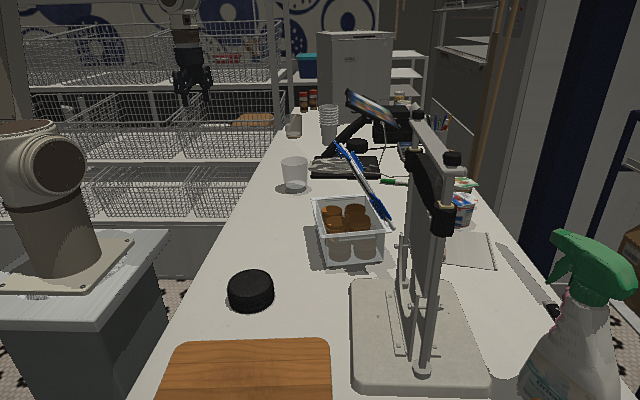

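```bash
cat > h.py <<'E'
from rig import ctrl,grab_frame,camera_info
import cv2,numpy as np
np.set_printoptions(precision=4,suppress=True)
def ray(n,p,c=None):
    c=c or camera_info(n);E=c["extrinsics"];R=E[:3,:3];o=-R.T@E[:3,3]
    d=R.T@np.linalg.inv(c["mtx"])@np.array([p[0],p[1],1.]);return o,d/np.linalg.norm(d)
def onz(n,p,z,c=None):
    o,d=ray(n,p,c);return o+d*(z-o[2])/d[2]
def two(a,b):
    (o,d),(q,e)=a,b;s=np.linalg.lstsq(np.c_[d,-e],q-o,rcond=None)[0];x,y=o+d*s[0],q+e*s[1];return (x+y)/2,np.linalg.norm(x-y)
def proj(n,P,c=None):
    c=c or camera_info(n);E=c["extrinsics"];q=np.atleast_2d(P)@E[:3,:3].T+E[:3,3];q=q@c["mtx"].T;return q[:,:2]/q[:,2:]
E
python3 - <<'E'
import cv2,numpy as np
a=cv2.imread('pics/scene0.png')[130:250,290:410];b=cv2.imread('pics/side0.png')[130:280,290:410]
a=cv2.resize(a,(400,400),interpolation=2);b=cv2.resize(b,(400,500),interpolation=2)
o=np.zeros((500,800,3),'uint8');o[:400,:400]=a;o[:,400:]=b;cv2.imwrite('pics/crop.png',o)
E
```

```text
(no output)
```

View pics/crop.png

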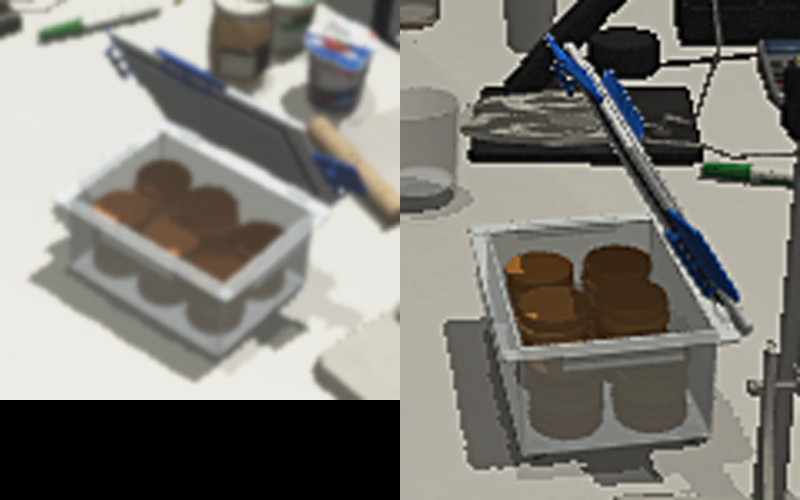

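Run:
```python
from h import *
S=dict(FL=(58,200),BL=(165,128),FR=(222,295),BR=(325,212));D=dict(FL=(70,228),FR=(103,355),BR=(338,335),BL=(255,218))
g=lambda p:(290+p[0]/3.333,130+p[1]/3.333)
for k in S:
    print(k,onz("scene",g(S[k]),.0845),onz("side",g(D[k]),.0845),*two(ray("scene",g(S[k])),ray("side",g(D[k]))))
for n,p in(("scene",(240,180)),("side",(295,190)),("scene",(339,290)),("side",(250,305))):print(onz(n,p,0))
# lid far-left front corner region & blue
print('lidFL',two(ray("scene",g((110,37))),ray("side",g((150,38)))))
```

```text
FL [0.5165 0.159  0.0845] [0.5171 0.1609 0.0845] [0.5169 0.1594 0.0848] 0.001090119279742258
BL [0.6489 0.1788 0.0845] [0.6501 0.178  0.0845] [0.6502 0.1801 0.0833] 0.00039561893370926575
FR [ 0.5494 -0.0083  0.0845] [ 0.5493 -0.009   0.0845] [ 0.5493 -0.0083  0.0843] 0.00039651826336370655
BR [0.6821 0.0136 0.0845] [0.6902 0.0157 0.0845] [0.6896 0.0197 0.0796] 0.005093193390089653
[0.4396 0.4    0.    ]
[0.448  0.3903 0.    ]
[ 0.4098 -0.1087 -0.    ]
[ 0.4216 -0.113   0.    ]
lidFL (array([0.5741, 0.1658, 0.2221]), np.float64(0.0031001365604422268))
```

Run:
```python
from h import *
for p in((386,243),(415,222),(494,262),(452,288)):print(onz("scene",p,.015))
for p in((352,280),(465,280),(490,388),(350,388)):print(onz("side",p,.015))
print('top',two(ray("scene",(430,160)),ray("side",(415,112))),two(ray("scene",(492,195)),ray("side",(452,160))))
c=np.array([.600,.0864]);a=.175;x=np.array([np.cos(a),np.sin(a)]);y=np.array([-x[1],x[0]])
H=np.r_[c+.076*x,.087];print('hinge',H)
for th in(.8,1.0,1.1):
  L=[np.r_[H[:2]-.15*np.cos(th)*x+s*.094*y,.087+.15*np.sin(th)] for s in(1,-1)]
  print(th,proj("scene",L).round(),proj("side",L).round())
```

```text
[ 0.6006 -0.0749  0.015 ]
[ 0.7205 -0.0667  0.015 ]
[ 0.7746 -0.2926  0.015 ]
[ 0.6238 -0.2813  0.015 ]
[ 0.6104 -0.0553  0.015 ]
[ 0.8266 -0.0503  0.015 ]
[ 0.7922 -0.2811  0.015 ]
[ 0.6018 -0.2877  0.015 ]
top (array([ 0.6656, -0.1271,  0.3296]), np.float64(0.06604657517253491)) (array([ 0.6778, -0.2849,  0.3234]), np.float64(0.055762949170425104))
hinge [0.6748 0.0996 0.087 ]
0.8 [[316. 150.]
 [372. 181.]] [[327. 153.]
 [341. 186.]]
1.0 [[322. 141.]
 [378. 170.]] [[337. 144.]
 [354. 176.]]
1.1 [[325. 136.]
 [382. 166.]] [[342. 141.]
 [361. 171.]]
```

Call:
{"api": "play_rows", "payload": {
  "steps": [
    [-4, -1.5, -5, -0.1, 0],
    [-8, -3, -8, -0.2, 0],
    [-12, -4.5, -9, -0.3, 0],
    [-15.5, -6, -9, -0.4, 0],
    [-19, -7.3, -9, -0.49, 0],
    [-22.8, -8.6, -9, -0.49, 0],
    [-26.5, -10, -9, -0.49, 0],
    [-30, -11.4, -9, -0.49, 0]
  ]
}}

```text
t: 0.77
tcp_pos: [0.3927, 0.2835, 0.3212]
eef_rot: [[-0.985, -0.175, 0.0], [-0.175, 0.985, 0.0], [-0.0, 0.0, -1.0]]
contact_force: [1.0, 1.2, -0.8]
width: 0.0002
grip_force: 0.0
```

Run:
```python
from h import *
s=ctrl.read_state()
for k in('t','joint_pos','tcp_pos','eef_rot','contact_force','width'):print(k,s[k])
d=s['eef_rot'].T@(np.array([.6305,.0918,.30])-s['tcp_pos']);print(d)
```

```text
t 0.7667
joint_pos [0.6252 0.1893 0.1712 1.5526 0.0001 0.4498]
tcp_pos [0.3927 0.2835 0.3212]
eef_rot [[-0.9847 -0.1745  0.    ]
 [-0.1745  0.9847  0.0001]
 [-0.0001  0.0001 -1.    ]]
contact_force [ 1.0231  1.235  -0.7937]
width 0.0001670984872091962
[-0.2007 -0.2303  0.0212]
```

Call:
{"api": "play_rows", "payload": {
  "steps": [
    [-2.6, -3, -1, 0, 0],
    [-5.2, -6, -1, 0, 0],
    [-7.8, -9, -1, 0, 0],
    [-10.4, -12, -1, 0, 0],
    [-13, -15, -1, 0, 0],
    [-15.6, -18, -1, 0, 0],
    [-18, -20.5, 0, 0, 0],
    [-20, -23, 0, 0, 0]
  ]
}}

```text
t: 1.43
tcp_pos: [0.6296, 0.0916, 0.3186]
eef_rot: [[-0.985, -0.173, -0.003], [-0.173, 0.985, -0.0], [0.003, 0.0, -1.0]]
contact_force: [0.8, -0.1, -0.3]
width: 0.0001
grip_force: 0.0
```

Call:
{"api": "play_rows", "payload": {
  "steps": [
    [0, 0, 1, 0, 0],
    [0, 0, 2, 0, 0],
    [0, 0, 2, 0, 0],
    [0, 0, 2, 0, 0]
  ]
}}

```text
t: 1.77
tcp_pos: [0.628, 0.0932, 0.3]
eef_rot: [[-0.985, -0.174, -0.003], [-0.174, 0.985, -0.0], [0.003, 0.0, -1.0]]
contact_force: [0.1, -0.3, 0.2]
width: 0.0005
grip_force: 0.0
```

Run:
```python
from h import *
a=grab_frame("side")[90:240,290:440];b=grab_frame("wrist")
cv2.imwrite('pics/c2.png',np.hstack([cv2.resize(a,(400,400)),cv2.resize(b,(400,250))if 0 else cv2.copyMakeBorder(cv2.resize(b,(400,250)),0,150,0,0,0)])[:,:,::-1])
s=ctrl.read_state();print(s['tcp_pos'],s['contact_force'],s['t'])
```

```text
[0.6284 0.0937 0.3018] [0.1185 0.5718 0.0255] 1.8667
```

View pics/c2.png

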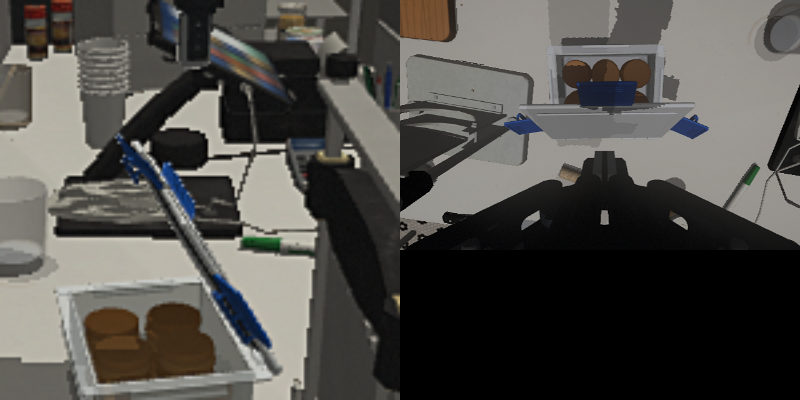

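Call:
{"api": "play_rows", "payload": {
  "steps": [
    [0, 0, 3, 0, 0],
    [0, 0, 6, 0, 0],
    [0, 0, 8.5, 0, 0],
    [0.5, 0, 9.5, 0, 0],
    [0.8, 0, 10.4, 0, 0],
    [1.7, 0, 11.1, 0, 0],
    [2.7, 0, 11.7, 0, 0],
    [3.6, 0, 12.7, 0, 0]
  ]
}}

```text
t: 2.53
tcp_pos: [0.5939, 0.0879, 0.1763]
eef_rot: [[-0.984, -0.175, 0.005], [-0.175, 0.985, 0.001], [-0.005, -0.0, -1.0]]
contact_force: [-0.2, -0.4, 2.2]
width: -0.0002
grip_force: 0.6
```

Call:
{"api": "play_rows", "payload": {
  "steps": [
    [0.9, 0, 1, 0, 0],
    [1.6, 0, 2.1, 0, 0],
    [2.2, 0, 3.2, 0, 0],
    [2.7, 0, 4.4, 0, 0],
    [3.1, 0, 5.6, 0, 0],
    [3.3, 0, 6.8, 0, 0],
    [3.5, 0, 7.5, 0, 0]
  ]
}}

```text
t: 3.12
tcp_pos: [0.5584, 0.0816, 0.0995]
eef_rot: [[-0.985, -0.175, 0.001], [-0.175, 0.985, 0.0], [-0.001, -0.0, -1.0]]
contact_force: [0.6, 0.2, 0.1]
width: -0.0002
grip_force: 0.3
```

Continue down until force builds.

Call:
{"api": "play_rows", "payload": {
  "steps": [
    [0, 0, 0.4, 0, 0],
    [0, 0, 0.7, 0, 0],
    [0, 0, 0.9, 0, 0],
    [0, 0, 0.9, 0, 0]
  ]
}}

```text
t: 3.45
tcp_pos: [0.5587, 0.0814, 0.0929]
eef_rot: [[-0.985, -0.175, 0.001], [-0.175, 0.985, 0.001], [-0.001, 0.0, -1.0]]
contact_force: [-6.0, -0.2, 11.3]
width: 0.0001
grip_force: 6.0
```

Run:
```python
from h import *
s=ctrl.read_state();print(s['tcp_pos'],s['contact_force'])
a=grab_frame("side")[130:280,290:440];b=grab_frame("scene")[130:250,290:410]
cv2.imwrite('pics/c3.png',np.hstack([cv2.resize(a,(400,400)),cv2.resize(b,(400,400))])[:,:,::-1])
```

```text
[0.5587 0.0814 0.0929] [-6.0367 -0.1863 11.2669]
```

View pics/c3.png

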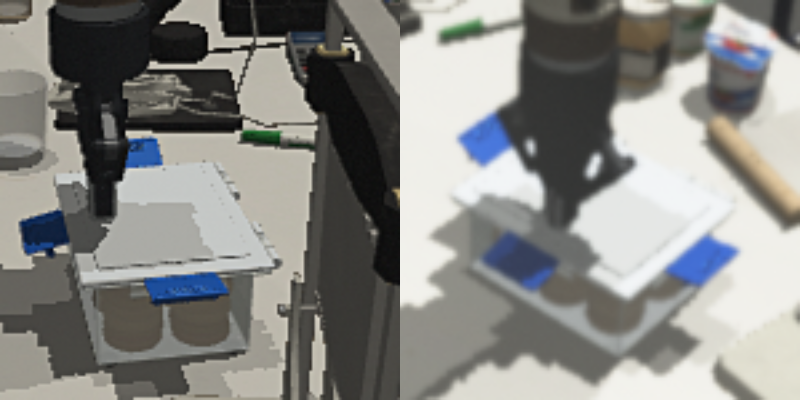

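Run:
```python
from h import *
g=lambda p:(290+p[0]/3.333,130+p[1]/3.333);k=lambda p:(290+p[0]/2.667,130+p[1]/2.667)
for n,f,P in(("scene",g,dict(FL=(54,193),FR=(226,292),BR=(335,207))),("side",k,dict(FL=(57,177),FR=(80,276),BR=(278,260),BL=(220,164)))):
  for q in P:print(n,q,onz(n,f(P[q]),.0905))
# blue blobs
for n in("scene","side"):
  f=grab_frame(n);h=cv2.cvtColor(f,cv2.COLOR_RGB2HSV);m=cv2.inRange(h,(105,150,50),(125,255,255));m[:130]=0;m[250:]=0;m[:,:280]=0;m[:,430:]=0
  N,_,st,ce=cv2.connectedComponentsWithStats(m)
  for i in range(1,N):
    if st[i,4]>25:print(n,st[i],ce[i],onz(n,ce[i],.088))
c=np.array([.600,.0864]);a=.175;x=np.array([np.cos(a),np.sin(a)]);y=np.array([-x[1],x[0]])
print('exp F,L,R',c-.093*x,c+.113*y,c-.113*y)
```

```text
scene FL [0.5151 0.1625 0.0905]
scene FR [ 0.5496 -0.0121  0.0905]
scene BR [0.6878 0.0085 0.0905]
side FL [0.5183 0.1598 0.0905]
side FR [ 0.5476 -0.0074  0.0905]
side BR [0.6956 0.0176 0.0905]
side BL [0.6649 0.1875 0.0905]
scene [309 165  13  13 107] [315.4766 171.4112] [0.582  0.2066 0.088 ]
scene [371 202  19  13 133] [379.9549 207.9474] [ 0.6226 -0.0184  0.088 ]
side [337 182  14  11 119] [343.3109 187.0756] [0.5944 0.2187 0.088 ]
side [298 209  18  16 199] [306.2663 216.6432] [0.5141 0.065  0.088 ]
side [344 232  31  12 249] [358.8956 237.3936] [ 0.6235 -0.0166  0.088 ]
exp F,L,R [0.5084 0.0702] [0.5803 0.1977] [ 0.6197 -0.0249]
```

Call:
{"api": "play_rows", "payload": {
  "steps": [
    [0, 0, -2, 0, 0],
    [3, 0, -2, 0, 0],
    [6, 0, -2, 0, 0],
    [6, 0, -0.5, 0, 0],
    [6, 0, 0.5, 0, 0],
    [6, 0, 1.5, 0, 0]
  ]
}}

```text
t: 4.15
tcp_pos: [0.5007, 0.0708, 0.0756]
eef_rot: [[-0.985, -0.174, 0.003], [-0.174, 0.985, 0.0], [-0.003, -0.0, -1.0]]
contact_force: [-0.2, 0.2, 1.8]
width: -0.0002
grip_force: 0.4
```

Call:
{"api": "play_rows", "payload": {
  "steps": [
    [0, 0, 0.6, 0, 0],
    [0, 0, 1.2, 0, 0],
    [0, 0, 1.8, 0, 0],
    [0, 0, 2.2, 0, 0],
    [0, 0, 2.2, 0, 0]
  ]
}}

```text
t: 4.57
tcp_pos: [0.4989, 0.0705, 0.052]
eef_rot: [[-0.985, -0.174, -0.002], [-0.174, 0.985, -0.0], [0.002, 0.0, -1.0]]
contact_force: [0.2, -0.2, 0.0]
width: 0.0002
grip_force: 0.3
```

Call:
{"api": "play_rows", "payload": {
  "steps": [
    [-0.3, 0, 0, 0, 0],
    [-0.6, 0, 0, 0, 0],
    [-0.9, 0, 0, 0, 0],
    [-0.9, 0, 0, 0, 0]
  ]
}}

```text
t: 4.9
tcp_pos: [0.5048, 0.0716, 0.0513]
eef_rot: [[-0.985, -0.174, -0.008], [-0.174, 0.985, -0.001], [0.008, 0.0, -1.0]]
contact_force: [-4.5, -0.5, -3.9]
width: -0.0001
grip_force: 2.7
```

Call:
{"api": "play_rows", "payload": {
  "steps": [
    [-0.3, 0, 0, 0, 0],
    [-0.6, 0, 0, 0, 0],
    [-0.8, 0, 0, 0, 0],
    [-0.8, 0, 0, 0, 0]
  ]
}}

```text
t: 5.23
tcp_pos: [0.5148, 0.0733, 0.0529]
eef_rot: [[-0.985, -0.174, -0.004], [-0.174, 0.985, -0.001], [0.004, -0.0, -1.0]]
contact_force: [-5.7, -0.7, 0.5]
width: 0.0004
grip_force: 3.0
```

Call:
{"api": "play_rows", "payload": {
  "steps": [
    [-0.2, 0, 0, 0, 0],
    [-0.4, 0, 0, 0, 0],
    [-0.6, 0, 0, 0, 0],
    [-0.6, 0, 0, 0, 0]
  ]
}}

```text
t: 5.57
tcp_pos: [0.5148, 0.0733, 0.0527]
eef_rot: [[-0.985, -0.174, -0.015], [-0.174, 0.985, -0.003], [0.015, -0.0, -1.0]]
contact_force: [-19.4, -4.1, 12.9]
width: -0.0002
grip_force: 10.1
```

Call:
{"api": "play_rows", "payload": {
  "steps": [
    [3.5, 0, 0, 0, 0],
    [3.5, 0, -4, 0, 0],
    [2, 3, -7, 0, 0],
    [0, 6, -7, 0, 0],
    [-3, 8.5, -7, 0, 0],
    [-6, 11, -7, 0, 0],
    [-8.1, 12.8, -7, 0, 0],
    [-8.1, 12.8, -7, 0, 0]
  ]
}}

```text
t: 6.23
tcp_pos: [0.5845, 0.22, 0.1241]
eef_rot: [[-0.984, -0.178, 0.007], [-0.178, 0.984, 0.004], [-0.008, 0.003, -1.0]]
contact_force: [0.5, 0.1, -0.4]
width: 0.0002
grip_force: 0.0
```

Run:
```python
from h import *
s=ctrl.read_state();print(s['tcp_pos'],s['contact_force'])
a=grab_frame("side")[130:280,270:420];b=cv2.resize(grab_frame("wrist"),(400,250))
cv2.imwrite('pics/c4.png',np.hstack([cv2.resize(a,(400,400)),cv2.copyMakeBorder(b,0,150,0,0,0)])[:,:,::-1])
p=s['tcp_pos'][:2]-[.601,.088];x=np.array([.985,.174]);y=np.array([-.174,.985]);print(p@x,p@y)
```

```text
[0.5845 0.22   0.1241] [ 0.5202  0.0514 -0.3791]
0.0067115807801900115 0.13293753410141002
```

View pics/c4.png

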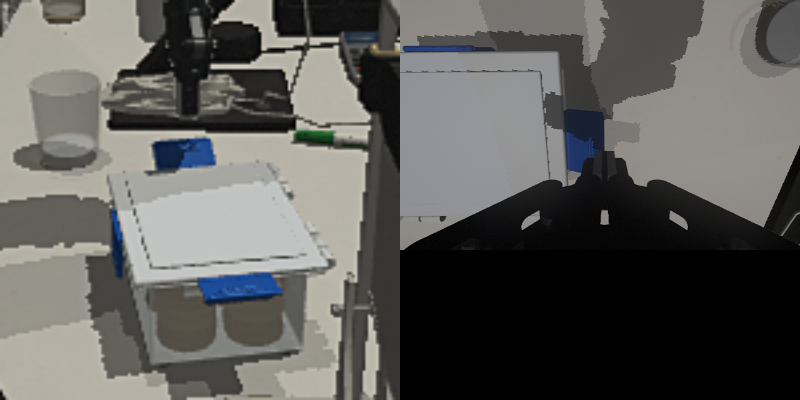

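Run:
```python
from h import *
c=camera_info("wrist");x=np.array([.985,.174]);y=np.array([-.174,.985])
for q in((204,112),(203,150),(167,112),(167,170),(160,55),(0,55)):
  P=onz("wrist",(q[0]*1.6,q[1]*1.6),.088,c);p=P[:2]-[.601,.088];print(P,p@x,p@y)
```

```text
[0.5516 0.2106 0.088 ] -0.027345412048497296 0.12932811751755496
[0.5847 0.2156 0.088 ] 0.006165965008270867 0.12852253553785883
[0.557  0.1805 0.088 ] -0.027285163623563365 0.09880624917624103
[0.609  0.1874 0.088 ] 0.025210127546023003 0.09655423098529237
[0.5135 0.1693 0.088 ] -0.07204047888516539 0.09533211129984392
[0.5352 0.0481 0.088 ] -0.07175927946296248 -0.02786472733830572
```

Call:
{"api": "play_rows", "payload": {
  "steps": [
    [0.6, -0.6, 1.5, 0, 0],
    [0.6, -0.6, 3, 0, 0],
    [0.6, -0.6, 4, 0, 0],
    [0.6, -0.6, 5, 0, 0],
    [0.6, -0.6, 6, 0, 0],
    [0.6, -0.6, 6.8, 0, 0],
    [0.6, -0.6, 7.2, 0, 0]
  ]
}}

```text
t: 6.92
tcp_pos: [0.5751, 0.2087, 0.0511]
eef_rot: [[-0.985, -0.175, 0.001], [-0.175, 0.985, 0.002], [-0.001, 0.002, -1.0]]
contact_force: [-0.7, 3.2, 3.5]
width: -0.0001
grip_force: 1.9
```

Call:
{"api": "play_rows", "payload": {
  "steps": [
    [0, -0.3, 0, 0, 0],
    [0, -0.6, 0, 0, 0],
    [0, -0.9, 0, 0, 0],
    [0, -1.2, 0, 0, 0],
    [0, -1.2, 0, 0, 0]
  ]
}}

```text
t: 7.33
tcp_pos: [0.5761, 0.1982, 0.0511]
eef_rot: [[-0.984, -0.176, -0.002], [-0.176, 0.984, 0.005], [0.001, 0.006, -1.0]]
contact_force: [-1.4, 9.6, -1.9]
width: -0.0002
grip_force: 4.7
```

Call:
{"api": "play_rows", "payload": {
  "steps": [
    [0, -0.2, 0, 0, 0],
    [0, -0.4, 0, 0, 0],
    [0, -0.6, 0, 0, 0],
    [0, -0.6, 0, 0, 0]
  ]
}}

```text
t: 7.67
tcp_pos: [0.5769, 0.1929, 0.0511]
eef_rot: [[-0.984, -0.176, -0.002], [-0.177, 0.984, 0.006], [0.001, 0.006, -1.0]]
contact_force: [-1.7, 11.1, -2.3]
width: 0.0002
grip_force: 5.3
```

Call:
{"api": "play_rows", "payload": {
  "steps": [
    [0, -0.2, 0, 0, 0],
    [0, -0.4, 0, 0, 0],
    [0, -0.4, 0, 0, 0]
  ]
}}

```text
t: 7.92
tcp_pos: [0.5776, 0.1891, 0.0511]
eef_rot: [[-0.984, -0.177, -0.002], [-0.177, 0.984, 0.006], [0.001, 0.006, -1.0]]
contact_force: [-2.7, 10.6, -1.7]
width: -0.0001
grip_force: 5.5
```

Run:
```python
from h import *
s=ctrl.read_state();print(s['tcp_pos'],s['contact_force'])
a=grab_frame("side")[130:280,270:420];b=cv2.resize(grab_frame("wrist"),(400,250))
cv2.imwrite('pics/c5.png',np.hstack([cv2.resize(a,(400,400)),cv2.copyMakeBorder(b,0,150,0,0,0)])[:,:,::-1])
p=s['tcp_pos'][:2]-[.601,.088];x=np.array([.985,.174]);y=np.array([-.174,.985]);print(p@x,p@y)
```

```text
[0.5776 0.1891 0.0511] [-2.7053 10.5625 -1.7209]
-0.00548635642138405 0.10361329159775896
```

View pics/c5.png

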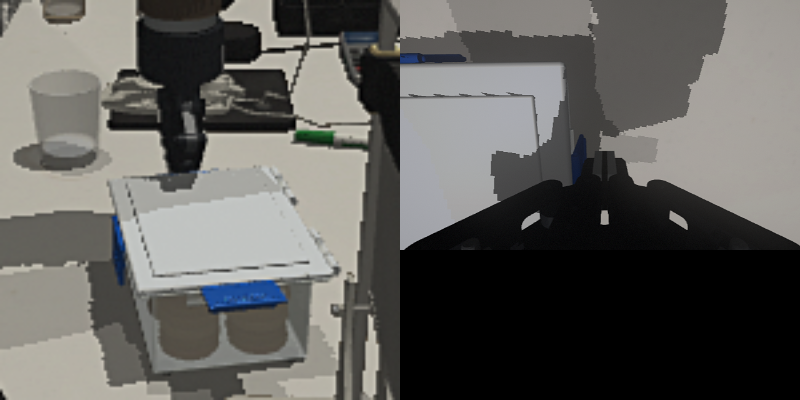

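Call:
{"api": "play_rows", "payload": {
  "steps": [
    [0, 2, 0, 0, 0],
    [0, 4, 0, 0, 0],
    [0, 4, -4, 0, 0],
    [1.5, 3, -8, 0, 0],
    [3, 0, -10, 0, 0],
    [3, -3, -11, 0, 0],
    [3, -3, -11, 0, 0]
  ]
}}

```text
t: 8.6
tcp_pos: [0.5564, 0.1464, 0.1655]
eef_rot: [[-0.986, -0.169, 0.007], [-0.169, 0.986, -0.003], [-0.006, -0.004, -1.0]]
contact_force: [0.5, -0.1, -0.2]
width: -0.0001
grip_force: 0.0
```

Run:
```python
from h import *
s=ctrl.read_state();print(s['tcp_pos'],s['contact_force'])
a=grab_frame("scene")[130:250,280:400];b=grab_frame("wrist")
cv2.imwrite('pics/w6.png',b[:,:,::-1])
cv2.imwrite('pics/c6.png',np.hstack([cv2.resize(a,(280,280)),b[:280,:500]])[:,:,::-1])
np.save('w6.npy',camera_info("wrist"),allow_pickle=True)
```

```text
[0.5564 0.1464 0.1655] [ 0.4844 -0.0551 -0.2046]
```

View pics/c6.png

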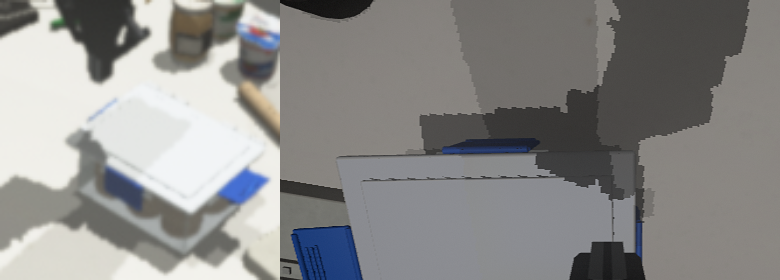

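Run:
```python
from h import *
c=np.load('w6.npy',allow_pickle=True).item()
E=c["extrinsics"];print('cam',-E[:3,:3].T@E[:3,3])
g=lambda q:onz("wrist",q,.0905,c)
FL=g((353,151));FR=g((58,157));print(FL,FR,np.linalg.norm(FL-FR));y=(FL-FR)/np.linalg.norm(FL-FR);x=np.array([y[1],-y[0],0])
print('yaw',np.arctan2(x[1],x[0]));m=(FL+FR)/2;m[2]=0;C=m+.074*x;print('centre',C)
for nm,h,o,w in(('F',C-.076*x,-x,y),('L',C+.096*y,y,x)):
  for a in(1.57,1.5,1.3,1.15):
    H=h+[0,0,.087];d=np.cos(a)*o-np.sin(a)*np.array([0,0,1]);n=np.sin(a)*o+np.cos(a)*np.array([0,0,1])
    print(nm,a,proj("wrist",np.array([H+.0015*n,H+.034*d+.0015*n]),c).round(1).tolist())
im=cv2.imread('pics/w6.png')[:,:,::-1];h=cv2.cvtColor(np.ascontiguousarray(im),cv2.COLOR_RGB2HSV);mk=cv2.inRange(h,(100,120,20),(130,255,255))
N,_,st,ce=cv2.connectedComponentsWithStats(mk)
print([ (st[i].tolist(),ce[i].round().tolist()) for i in range(1,N) if st[i,4]>40])
```

```text
cam [0.4898 0.1382 0.3033]
[0.5129 0.1584 0.0905] [ 0.5474 -0.0186  0.0905] 0.18026893096625207
yaw 0.19263893239651345
centre [0.6028 0.0841 0.    ]
F 1.57 [[206.5, 147.6], [222.4, 142.1]]
F 1.5 [[206.4, 147.6], [222.0, 138.8]]
F 1.3 [[206.3, 147.7], [220.4, 129.3]]
F 1.15 [[206.1, 147.9], [218.9, 122.6]]
L 1.57 [[363.6, 260.2], [359.2, 241.4]]
L 1.5 [[363.6, 260.3], [362.3, 241.4]]
L 1.3 [[363.6, 260.5], [371.2, 242.0]]
L 1.15 [[363.5, 260.6], [377.7, 242.8]]
[([162, 146, 89, 8, 565], [205.0, 149.0]), ([356, 223, 6, 35, 199], [359.0, 239.0]), ([11, 226, 76, 79, 4506], [49.0, 264.0])]
```

Run:
```python
from h import *
c=np.load('w6.npy',allow_pickle=True).item();E=c["extrinsics"].copy()
o=np.array([.561,.085,.44]);E[:3,3]=-E[:3,:3]@o;c["extrinsics"]=E
for q in((112,117),(130,165),(70,120),(104,100),(75,95),(80,75),(122,125)):
  print(q,*[onz("wrist",(q[0]*1.6,q[1]*1.6),z,c)[:2] for z in(.015,.13,.25)])
im=cv2.imread('pics/c2.png')[60:180,400:560]
b=cv2.imread('pics/side0.png')[90:330,340:500];a=cv2.imread('pics/scene0.png')[140:300,380:510]
cv2.imwrite('pics/dev.png',np.hstack([cv2.resize(im,(320,480))if 0 else cv2.copyMakeBorder(cv2.resize(im,(320,240)),0,180,0,0,0),cv2.resize(b,(240,420)),cv2.resize(a,(240,420))]))
```

```text
(112, 117) [ 0.6885 -0.0801] [ 0.654  -0.0354] [0.618  0.0112]
(130, 165) [ 0.787 -0.036] [ 0.7258 -0.0032] [0.662  0.0309]
(70, 120) [ 0.7092 -0.1627] [ 0.6691 -0.0957] [ 0.6272 -0.0258]
(104, 100) [ 0.6569 -0.0976] [ 0.631  -0.0482] [0.6039 0.0034]
(75, 95) [ 0.6568 -0.1537] [ 0.6309 -0.0891] [ 0.6038 -0.0217]
(80, 75) [ 0.6168 -0.1451] [ 0.6017 -0.0828] [ 0.5859 -0.0178]
(122, 125) [ 0.7017 -0.0592] [ 0.6636 -0.0202] [0.6239 0.0205]
```

View pics/dev.png

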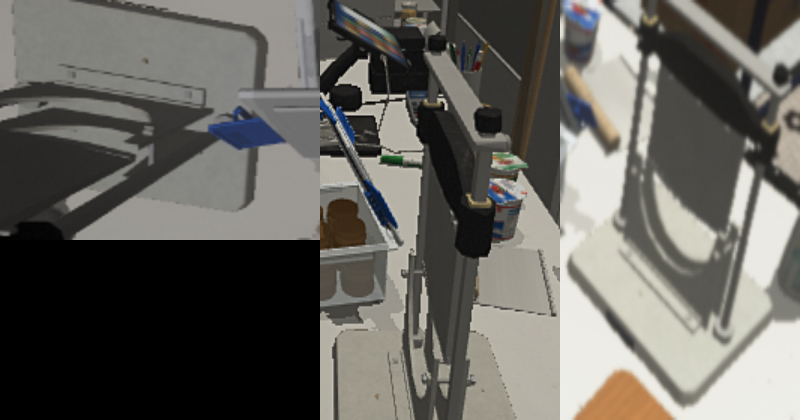

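Run:
```python
from h import *
print(onz("scene",(412.5,226),.02),onz("side",(403,284),.02),two(ray("scene",(412.5,226)),ray("side",(403,284))))
print('near',onz("scene",(469,266),.02))
P=onz("side",(403,284),.02)
for z in(.1,.2,.3,.35):print(z,proj("scene",P*[1,1,0]+[0,0,z]),proj("side",P*[1,1,0]+[0,0,z]))
```

```text
[ 0.6993 -0.0765  0.02  ] [ 0.7055 -0.071   0.02  ] (array([ 0.704 , -0.0727,  0.0181]), np.float64(0.0057441337028773555))
near [ 0.7085 -0.2639  0.02  ]
0.1 [[416.8398 202.4186]] [[406.5803 248.4508]]
0.2 [[422.586  172.9991]] [[411.6573 198.0404]]
0.3 [[428.9713 140.3078]] [[417.5539 139.4919]]
0.35 [[432.4378 122.5598]] [[420.8742 106.5242]]
```

Call:
{"api": "play_rows", "payload": {
  "steps": [
    [0, -3.8, 0, 0, 0],
    [0, -7.6, 0, 0, 0],
    [-0.5, -11.4, 0, 0, 0],
    [-1.2, -15, 0, 0, 0],
    [-2.1, -18.9, 0, 0, 0],
    [-2.1, -18.9, 2, 0, 0],
    [-2.1, -18.9, 5, 0, 0],
    [-2.1, -18.9, 5, 0, 0]
  ]
}}

```text
t: 9.37
tcp_pos: [0.6034, -0.0315, 0.1041]
eef_rot: [[-0.985, -0.173, -0.013], [-0.173, 0.985, 0.0], [0.013, 0.003, -1.0]]
contact_force: [-1.9, 0.3, -1.6]
width: 0.0004
grip_force: 0.0
```

Run:
```python
from h import *
s=ctrl.read_state();print(s['tcp_pos'],s['contact_force'])
c=camera_info("wrist");im=grab_frame("wrist");h=cv2.cvtColor(im,cv2.COLOR_RGB2HSV);mk=cv2.inRange(h,(100,120,20),(130,255,255))
cv2.imwrite('pics/w7.png',im[:,:,::-1])
N,_,st,ce=cv2.connectedComponentsWithStats(mk)
x=np.array([.985,.174]);y=np.array([-.174,.985]);C=[.6028,.0841]
p=s['tcp_pos'][:2]-C;print('tcp',p@x,p@y)
for i in range(1,N):
  if st[i,4]>40:
    u,v,w,hh,A=st[i];print(st[i])
    for q in((u,v),(u+w,v),(u,v+hh)):
      p=onz("wrist",q,.0885,c)[:2]-C;print(p@x,p@y)
```

```text
[ 0.6034 -0.0315  0.1041] [-1.9472  0.2808 -1.5523]
tcp -0.019485296638211483 -0.11396526729437359
[ 477  119  153   17 1974]
-0.08033304258162656 -0.0477470109883301
-0.08029575146400321 0.01986264384096341
-0.07295556592845931 -0.04695833279936573
[284 235  75  48 850]
-0.026378875635508118 -0.13442348100437926
-0.02631530793709836 -0.09853852752621431
-0.0011572768207228107 -0.1352100342921431
```

Call:
{"api": "play_rows", "payload": {
  "steps": [
    [-0.4, -0.4, 0, 0, 0],
    [-0.6, -0.5, 0.8, 0, 0],
    [-0.6, -0.5, 1.8, 0, 0],
    [-0.6, -0.5, 2.8, 0, 0],
    [-0.6, -0.5, 3.8, 0, 0],
    [-0.6, -0.5, 4.8, 0, 0],
    [-0.6, -0.5, 5.4, 0, 0],
    [-0.6, -0.5, 5.4, 0, 0]
  ]
}}

```text
t: 10.08
tcp_pos: [0.6148, -0.0361, 0.056]
eef_rot: [[-0.985, -0.173, 0.0], [-0.173, 0.985, -0.002], [0.0, -0.002, -1.0]]
contact_force: [1.4, -4.0, -0.8]
width: -0.0001
grip_force: 1.8
```

Call:
{"api": "play_rows", "payload": {
  "steps": [
    [0, 0.2, 0.3, 0, 0],
    [0, 0.5, 0.3, 0, 0],
    [0, 0.8, 0.3, 0, 0],
    [0, 1.1, 0.3, 0, 0],
    [0, 1.1, 0.3, 0, 0]
  ]
}}

```text
t: 10.5
tcp_pos: [0.6124, -0.0267, 0.0536]
eef_rot: [[-0.985, -0.173, -0.001], [-0.173, 0.985, -0.006], [0.002, -0.006, -1.0]]
contact_force: [1.3, -9.6, -2.1]
width: -0.0001
grip_force: 4.9
```

Call:
{"api": "play_rows", "payload": {
  "steps": [
    [0, 0.2, 0, 0, 0],
    [0, 0.4, 0, 0, 0],
    [0, 0.6, 0, 0, 0],
    [0, 0.6, 0, 0, 0]
  ]
}}

```text
t: 10.83
tcp_pos: [0.6112, -0.0214, 0.0536]
eef_rot: [[-0.985, -0.172, -0.001], [-0.172, 0.985, -0.006], [0.002, -0.006, -1.0]]
contact_force: [2.0, -11.6, -3.0]
width: 0.0002
grip_force: 5.5
```

Call:
{"api": "play_rows", "payload": {
  "steps": [
    [0, -1.5, 0, 0, 0],
    [0, -3, 0, 0, 0],
    [0, -3, -4, 0, 0],
    [1.5, -2, -8, 0, 0],
    [3.5, 0.5, -11, 0, 0],
    [3.5, 4, -11, 0, 0],
    [3.5, 4, -11, 0, 0],
    [3.5, 4, -11, 0, 0]
  ]
}}

```text
t: 11.5
tcp_pos: [0.5702, 0.0164, 0.1652]
eef_rot: [[-0.984, -0.177, 0.001], [-0.177, 0.984, 0.001], [-0.001, 0.001, -1.0]]
contact_force: [-0.1, -0.1, -0.0]
width: 0.0
grip_force: 0.0
```

Run:
```python
from h import *
s=ctrl.read_state();print(s['tcp_pos'],s['contact_force'])
c=camera_info("wrist");im=grab_frame("wrist")
cv2.imwrite('pics/w8.png',im[:,:,::-1]);np.save('w8.npy',c,allow_pickle=True)
```

```text
[0.5702 0.0164 0.1652] [-0.052  -0.1205 -0.0366]
```

View pics/w8.png

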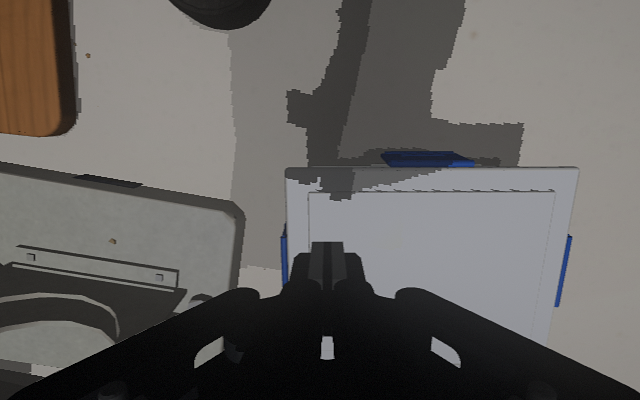

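Run:
```python
from h import *
c=np.load('w8.npy',allow_pickle=True).item()
g=lambda q:onz("wrist",q,.0905,c)
FL=g((578,168));FR=g((285,168));print(FL,FR,np.linalg.norm(FL-FR));y=(FL-FR)/np.linalg.norm(FL-FR);x=np.array([y[1],-y[0],0])
m=(FL+FR)/2;m[2]=0;C=m+.074*x;print('centre',C,np.arctan2(x[1],x[0]))
for nm,h,o,w in(('F',C-.076*x,-x,y),('L',C+.096*y,y,x),('R',C-.096*y,-y,x)):
  for a in(1.5,1.3,1.1):
    H=h+[0,0,.087]+(0 if nm=='F' else -.028*x);d=np.cos(a)*o-np.sin(a)*np.array([0,0,1]);n=np.sin(a)*o+np.cos(a)*np.array([0,0,1])
    print(nm,a,proj("wrist",np.array([H+.0015*n,H+.034*d+.0015*n]),c).round(1).tolist())
im=np.ascontiguousarray(cv2.imread('pics/w8.png')[:,:,::-1]);mk=cv2.inRange(cv2.cvtColor(im,cv2.COLOR_RGB2HSV),(100,120,20),(130,255,255))
N,_,st,ce=cv2.connectedComponentsWithStats(mk);print([st[i].tolist() for i in range(1,N) if st[i,4]>40])
```

```text
[0.5138 0.1661 0.0905] [ 0.5463 -0.0143  0.0905] 0.18333407491444026
centre [0.6029 0.089  0.    ] 0.17819370451241653
F 1.5 [[430.5, 161.6], [417.2, 151.2]]
F 1.3 [[430.6, 161.8], [418.4, 142.1]]
F 1.1 [[430.7, 162.0], [420.0, 133.6]]
L 1.5 [[570.2, 235.1], [543.3, 219.3]]
L 1.3 [[570.4, 235.3], [553.2, 219.9]]
L 1.1 [[570.5, 235.4], [563.7, 221.1]]
R 1.5 [[279.0, 235.2], [281.7, 219.4]]
R 1.3 [[279.0, 235.4], [272.7, 220.0]]
R 1.1 [[279.1, 235.5], [263.9, 221.1]]
[[385, 152, 69, 4, 197], [388, 160, 87, 7, 578], [555, 234, 17, 73, 285], [281, 238, 7, 48, 244]]
```

```bash
python3 -c "
from rig import workorder;print(workorder.close_job())"
```

```text
the job is handed in; nothing more can be done
None
```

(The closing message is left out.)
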